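# Lamp on, then take the picture

## Robot

A 7-joint arm with a two-finger parallel gripper is mounted at the origin on the work surface. World frame = base frame: x ahead of the robot, y to its left, z up, the work surface at z = 0. Lengths are in mm, angles in rad, forces in N, time in s.
With the tool pointing down it reaches from about 350 to 900 mm from the base axis. Payload 7.2 kg.
Tool frame: the origin (TCP) lies at the very end of the fingers, on their centre line; the grasp point (between the pads) lies 19 mm behind it; x points along the fingers, z is the direction in which the jaws open and shut, and the axes are right-handed (so a half turn about x gives the same grasp; the last joint's range is limited). The gripper opens to 85 mm and grips with 20 to 120 N. Pads are 22 mm wide; open, the fingers measure 114 mm over their backs; the gripper's body (76 mm by 85 mm) begins 54 mm behind the grasp point. The pads swing forward as they close: fully open they stand 13 mm farther back than shut.
Start: joints at [1.175, 0.411, -0.013, 1.596, 0.006, 1.134, -0.082], TCP at [201.214, -591.728, 231.297] pointing down, gripper open.
Joint ranges: [-2.95, 2.95], [-0.29, 1.99], [-1.47, 1.44], [0.14, 2.54], [-1.03, 4.17], [0.13, 1.85], [-2.86, 2.86]. Speed limits (rad/s): [2.39, 2.39, 3.01, 3.01, 3.14, 3.14, 3.14].

## Interface

Orientations are given as a unit quaternion [w, x, y, z].
In Python, from rig import ctrl, snapshot, calibration, job, cut_out gives the robot as it stands. The module is installed in compiled form; this text tells all that it offers.
- The arm moves only by the shell command python3 -m pendant 'ROWS' [FORCE]. ROWS is JSON, a list of rows, each a list of 7 numbers: the finger opening in m, from 0 to 0.0854, then the shift along the tool's x, y, z in m, then the turn, a rotation vector about the tool's x, y, z in degrees. In form: [[claw, dx, dy, dz, rx, ry, rz], ...]. A call has 1 to 10 rows; each row is the pose to reach, as a shift and turn from the pose commanded when the call began, along the tool's axes at that moment; what a row does not reach only later rows make up. A row lasts 1/12 s, in which the tool goes at most 41.7 mm and 7.16 degrees, less where a joint would pass 70% of its speed; a pose out of reach is approached as far as the arm can. A call with a gripper value outside its range is refused whole. The fingers move at their own pace and stop on an object; FORCE is the grip in N (left out, the last holds). Time passes only in rows, so rows that repeat a pose let the fingers close. It gives the time, the measured TCP pose, the force and the opening at its end, in the units of the state.
- ctrl.read_state(): the state, without advancing time (a new reading comes with each control period).
- snapshot(name): name is "side" or "top" or "wrist"; returns (picture, depth): 400x640x3 uint8, red, green, blue; 400x640 float32, mm along the optical axis (not along the pixel's ray), 0 where there is no reading.
- calibration(name): a dict with "fx", "fy", "cx", "cy" (pixels), "view" (4x4, takes a point from world to camera coordinates); the wrist camera has in their place "T_tool_cam" (4x4, takes a point from camera to tool coordinates, whose origin is the TCP and whose axes are the tool frame's). Camera axes: x right, y down, z forward; pixel columns grow to the right and rows downward; lengths in mm; the calibration is good to about 2 mm. A picture is of the moment at which its call begins: read the wrist's pose just before it. calibration takes no time and is no camera call.
- job.job_done(): hands the job in, once; it reports no verdict.
Trained networks look in the newest picture that a camera, given by its name, has taken for a name from the list of things; names that differ only in an ending like _2 or _b are one class to them, and where a whole thing is asked for, a point or a joint stands for the part that bears it (a point fixed in the world has none). Each returns a list of dicts, best first, with "score" (0 to 1); they miss things now and then, are a little off and sometimes report something else, mostly with a low value. They report only what shows in the picture. A call takes as long as a camera call.
- cut_out(camera, name): "region" (400x640 bool, what is visible of it) and "centre" ([column, row] in pixels, amid what is visible of it).
The state is a dict: "time": time; "joints": joint angles; "joint_vel": joint speeds; "joint_efforts": joint torques, N m; "tool_pos": TCP position; "ee_rot": TCP orientation; "wrist_force": force on the tool from outside, world axes, zero at the start; "wrist_torque": the same for the moment, N m; "grip_width": finger opening in mm.
Only numpy, scipy, OpenCV 4.12 (cv2) and the standard library are available. Lean on these libraries where they do the work, as an engineer would, in place of code of your own. Each camera call takes 0.05 s, during which the arm holds its last target. There are 200 camera calls.

## Task

On the microscope's console, switch on the lamp by pressing the large round key fully down and letting it spring back, and then take the picture by pressing the long bar-shaped key fully down and letting it spring back. Press one key at a time and do not press the square key or the small round key.

Things in the scene. Friction and masses are not known exactly. Their poses are not given: they have to be found in the camera images.
- large_key_top (a point): The large round key (lamp), 36 mm in diameter. Like all four keys it is white, its top 16 mm above its module and 62 mm above the bench; it travels 8 mm straight down (1.2 N to start, 4 N at the bottom, then a hard stop) and springs back. The point is the centre of its top face and moves with it; z up.
- bar_key_top (a point): The long bar-shaped key (take picture), 24 mm along its x and 52 mm along its y; its x and y lie along the console's sides. Like all four keys it is white, its top 16 mm above its module and 62 mm above the bench; it travels 8 mm straight down (1.2 N to start, 4 N at the bottom, then a hard stop) and springs back. The point is the centre of its top face and moves with it; z up.
- square_key_top (a point): The square key, 26 x 26 mm, not to be pressed; same height and spring. The keys form a two-by-two block, 80 mm between centres, each on a black 66 mm square module on a flat white console (180 x 280 mm, turned up to 17 degrees); their places are mixed. The point is the centre of its top face and moves with it; z up.
- small_key_top (a point): The small round key, 18 mm in diameter, not to be pressed; same height and spring. The point is the centre of its top face and moves with it; z up.

How it is judged (in metres and radians):
On the way, in this order (a step that is already met when the one before it is completed fails the run):
1. the large round key is pressed down (5 mm or more) with the bar key up (distance of large_key_top from where it was at the start of the episode above 0.005 m and distance of bar_key_top from where it was at the start of the episode below 0.002 m), for 0.05 s.
2. the large round key has sprung back (distance of large_key_top from where it was at the start of the episode below 0.002 m), for 0.05 s.
3. the bar key is pressed down (5 mm or more) with the large round key up (distance of bar_key_top from where it was at the start of the episode above 0.005 m and distance of large_key_top from where it was at the start of the episode below 0.002 m), for 0.05 s.
At the end, for the whole second after the job is handed in: The large round key, then the bar key, have been pressed down at least 5 mm and released; all four keys are back up (within 2 mm) (distance of each of large_key_top, bar_key_top, square_key_top, small_key_top from where it was at the start of the episode below 0.002 m); the robot touches nothing.
It fails at once if the square key or the small round key is pressed (more than 3 mm) (distance of any of square_key_top, small_key_top from where it was at the start of the episode above 0.003 m).
It fails at once if the large round key and the bar key are down together (both more than 3 mm) (distance of each of large_key_top, bar_key_top from where it was at the start of the episode above 0.003 m).
It also fails if it takes over 34 s, if anything falls off the work surface, if the arm or the gripper's body presses on something with over 40 N, if the wrist force passes 120 N, or if a joint passes its speed limit or range.

## Working session

There is one attempt and no reset: what is moved stays moved. The work goes in short steps, Python scripts to look and compute and a shell command to move; the robot and the scene stay as the last step left them, time stands still between calls to the robot, and variables do not carry over. Pictures are saved under pics/ and viewed, about 8 in all and at most 12, crops included, and the job is handed in when it is done.

```bash
mkdir -p pics; cat > h.py <<'E'
import numpy as np, cv2
from rig import ctrl, snapshot, calibration, job, cut_out
from scipy.spatial.transform import Rotation as R
def tool():
    s=ctrl.read_state(); q=s["ee_rot"]
    return np.array(s["tool_pos"]), R.from_quat([q[1],q[2],q[3],q[0]]).as_matrix()
def world(cam,u,v,d,pose=None):
    c=calibration(cam); p=np.array([(u-c["cx"])/c["fx"]*d,(v-c["cy"])/c["fy"]*d,d,1.])
    if cam=="wrist":
        t,M=pose; return M@(np.array(c["T_tool_cam"])@p)[:3]+t
    return (np.linalg.inv(np.array(c["view"]))@p)[:3]
NAMES=["large_key_top","bar_key_top","square_key_top","small_key_top"]
def find(cam,png):
    pose=tool(); im,d=snapshot(cam); cv2.imwrite(png,im[:,:,::-1])
    for n in NAMES:
        for r in cut_out(cam,n)[:2]:
            u,v=r["centre"]; m=r["region"]&(d>0)
            z=np.median(d[m]) if m.any() else 0
            print(cam,n,round(r["score"],2),np.round([u,v]),m.sum(),np.round(world(cam,u,v,z,pose),1))
E
python3 - <<'E'
from h import *
t,M=tool(); print(t,M.round(3)); print(ctrl.read_state()["time"])
find("top","pics/top.png"); find("side","pics/side.png")
E
```

```text
[ 201.0354805  -591.24891207  230.43784656] [[-0.001  0.947  0.322]
 [ 0.002  0.322 -0.947]
 [-1.    -0.    -0.002]]
0.0
top large_key_top 0.74 [393. 183.] 470 [604.6 -48.1  62. ]
top bar_key_top 0.9 [342. 171.] 545 [624.3  29.5  62.5]
top square_key_top 0.67 [381. 232.] 315 [530.9 -27.   63.2]
top small_key_top 0.4 [330. 220.] 124 [550.2  47.7  62.8]
side large_key_top 0.89 [323. 190.] 358 [603.5 -38.7  57.3]
side bar_key_top 0.96 [297. 210.] 513 [623.8  34.9  64.4]
side square_key_top 0.72 [367. 202.] 299 [524.  -24.6  59.4]
side small_key_top 0.65 [344. 229.] 141 [542.8  51.6  59.3]
```

View pics/top.png

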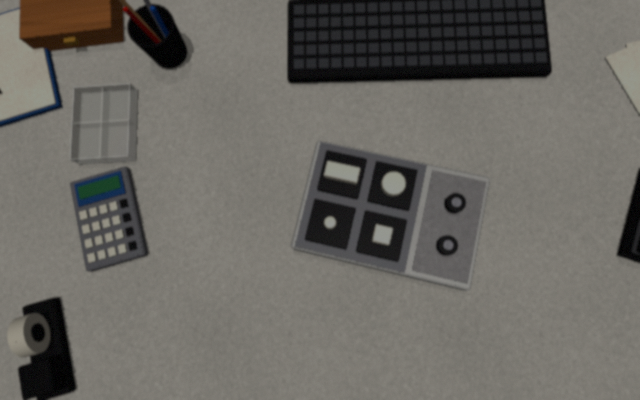

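View pics/side.png

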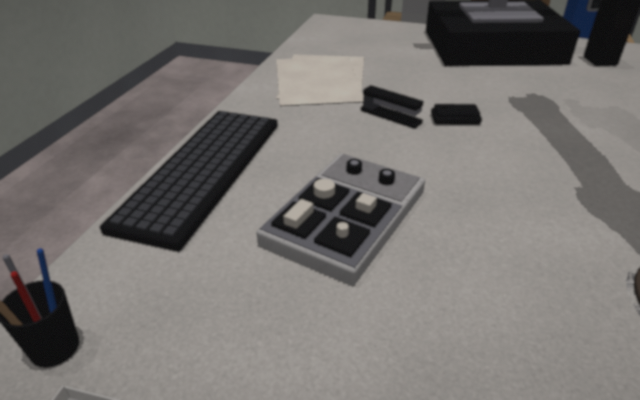

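The networks and the top view agree: bar (342,171), large round (393,183), small round (330,220) and square (381,232), with centres 80 mm apart. I'm moving towards the large key with the fingers shut.

```bash
python3 -m pendant '[[0,0,0.557,-0.384,0,0,0],[0,0,0.557,-0.384,0,0,0],[0,0,0.557,-0.384,0,0,0],[0,0,0.557,-0.384,0,0,0],[0,0,0.557,-0.384,0,0,0],[0,0,0.557,-0.384,0,0,0],[0,0,0.557,-0.384,0,0,0],[0,0,0.557,-0.384,0,0,0],[0,0,0.557,-0.384,0,0,0],[0,0,0.557,-0.384,0,0,0]]' 20
cat >> h.py <<'E'
def go(p):
    t,M=tool(); print("t",round(ctrl.read_state()["time"],2),"tcp",t.round(1),"shift mm",(M.T@(np.array(p)-t)).round(1))
E
python3 - <<'E'
from h import *
go([604.6,-48.1,150])
E
```

```text
time: 1.33
tool_pos: [450.8, -255.7, 231.7]
ee_rot: [0.575, 0.412, 0.574, -0.412]
wrist_force: [0.5, -0.6, 0.2]
grip_width: 0.1
t 1.33 tcp [ 450.8 -255.7  231.7] shift mm [  81.7  212.4 -147.1]
```

```bash
python3 -m pendant '[[0,0.05,0.212,-0.147,0,0,0],[0,0.05,0.212,-0.147,0,0,0],[0,0.05,0.212,-0.147,0,0,0],[0,0.05,0.212,-0.147,0,0,0],[0,0.05,0.212,-0.147,0,0,0],[0,0.05,0.212,-0.147,0,0,0],[0,0.05,0.212,-0.147,0,0,0],[0,0.05,0.212,-0.147,0,0,0],[0,0.05,0.212,-0.147,0,0,0],[0,0.05,0.212,-0.147,0,0,0]]'
python3 - <<'E'
from h import *
go([604.6,-48.1,75]); find("wrist","pics/w1.png"); go([604.6,-48.1,75])
E
```

```text
time: 2.17
tool_pos: [602.7, -51.6, 181.3]
ee_rot: [0.575, 0.412, 0.575, -0.413]
wrist_force: [-0.8, -0.4, 0.6]
grip_width: 0.2
t 2.17 tcp [602.7 -51.6 181.3] shift mm [106.3   3.   -2.8]
wrist large_key_top 0.69 [316. 192.] 1204 [607.  -45.6  60.6]
wrist bar_key_top 0.89 [240. 147.] 1832 [624.1  30.   60.9]
wrist square_key_top 0.85 [277. 259.] 802 [531.5 -30.5  60. ]
wrist small_key_top 0.37 [276. 261.] 759 [530.  -30.   60.4]
t 2.42 tcp [602.9 -51.3 181.8] shift mm [106.8   2.6  -2.6]
```

View pics/w1.png

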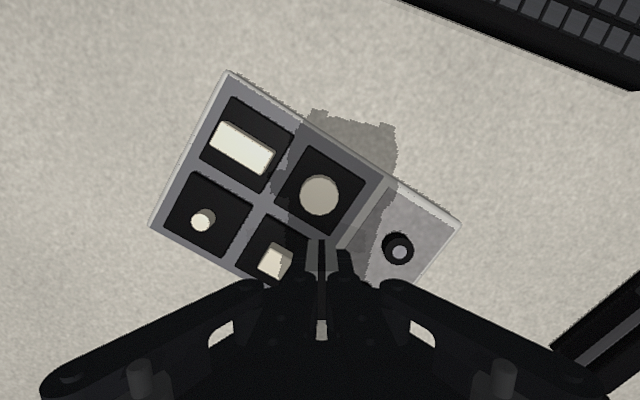

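The wrist view shows the large round key at (319,195) and the bar at (242,148). The positions agree within 3 mm, and I take the large key at (606,-47). Next I descend to just above it.

```bash
python3 -m pendant '[[0,0.04,0.004,-0.003,0,0,0],[0,0.08,0.004,-0.003,0,0,0],[0,0.1,0.004,-0.003,0,0,0],[0,0.11,0.004,-0.003,0,0,0],[0,0.11,0.004,-0.003,0,0,0],[0,0.11,0.004,-0.003,0,0,0]]'
python3 - <<'E'
from h import *
go([606,-47,53.5])
E
```

```text
time: 2.92
tool_pos: [606.5, -46.1, 72.0]
ee_rot: [0.575, 0.412, 0.575, -0.412]
wrist_force: [-0.0, 0.1, 0.8]
grip_width: -0.1
t 2.92 tcp [606.5 -46.1  72. ] shift mm [18.5 -0.8  0.7]
```

```bash
python3 -m pendant '[[0,0.006,0,0,0,0,0],[0,0.010,0,0,0,0,0],[0,0.013,0,0,0,0,0],[0,0.016,0,0,0,0,0],[0,0.018,0,0,0,0,0],[0,0.018,0,0,0,0,0],[0,0.018,0,0,0,0,0]]'
```

```text
time: 3.5
tool_pos: [607.1, -45.9, 54.1]
ee_rot: [0.576, 0.412, 0.574, -0.411]
wrist_force: [1.7, 0.1, 4.5]
grip_width: 0.0
```

```bash
python3 -m pendant '[[0,0.001,0,0,0,0,0],[0,0.002,0,0,0,0,0],[0,0.002,0,0,0,0,0],[0,0.002,0,0,0,0,0]]'
python3 - <<'E'
from h import *
find("side","pics/s2.png"); i=cv2.imread("pics/s2.png")[120:290,220:470]; cv2.imwrite("pics/s2c.png",cv2.resize(i,None,fx=3,fy=3))
E
```

```text
time: 3.83
tool_pos: [607.2, -46.0, 53.8]
ee_rot: [0.576, 0.412, 0.574, -0.411]
wrist_force: [-4.2, -0.8, 19.4]
grip_width: 0.0
side large_key_top 0.59 [325. 197.] 119 [597.8 -33.2  47.8]
side bar_key_top 0.78 [299. 212.] 488 [620.5  35.8  63. ]
side square_key_top 0.62 [367. 201.] 294 [524.2 -25.7  61. ]
side small_key_top 0.67 [343. 230.] 146 [543.5  52.2  58. ]
```

View pics/s2c.png

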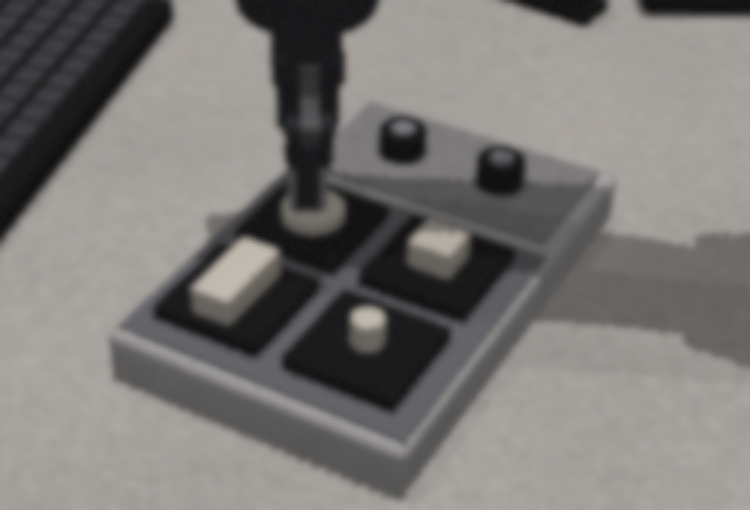

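The crop shows the large key pressed low under the fingers at about (312,215) and the other three keys standing up. The jump to 19 N means it is on the hard stop. I'm lifting straight up.

```bash
python3 -m pendant '[[0,-0.02,0,0,0,0,0],[0,-0.05,0,0,0,0,0],[0,-0.05,0,0,0,0,0],[0,-0.05,0,0,0,0,0]]'
python3 - <<'E'
from h import *
go([624.2,30,72]); find("side","pics/s3.png")
E
```

```text
time: 4.42
tool_pos: [607.1, -45.8, 103.0]
ee_rot: [0.576, 0.412, 0.574, -0.411]
wrist_force: [1.6, 0.2, -1.2]
grip_width: 0.1
t 4.42 tcp [607.1 -45.8 103. ] shift mm [ 31.   40.5 -66.3]
side large_key_top 0.89 [324. 189.] 342 [601.7 -39.9  58.4]
side bar_key_top 0.6 [297. 212.] 500 [623.2  37.   62.3]
side square_key_top 0.71 [367. 202.] 270 [523.2 -23.8  60. ]
side small_key_top 0.52 [341. 228.] 184 [546.2  51.2  58.7]
```

The large key is back up. Now I move over the bar key and then down.

```bash
python3 -m pendant '[[0,0,0.0205,-0.033,0,0,0],[0,0,0.0405,-0.066,0,0,0],[0,0,0.0405,-0.066,0,0,0],[0,0,0.0405,-0.066,0,0,0],[0,0.02,0.0405,-0.066,0,0,0],[0,0.031,0.0405,-0.066,0,0,0],[0,0.031,0.0405,-0.066,0,0,0],[0,0.031,0.0405,-0.066,0,0,0]]'
python3 - <<'E'
from h import *
go([624.2,30,53]); find("side","pics/s4.png"); i=cv2.imread("pics/s4.png")[120:290,220:470]; cv2.imwrite("pics/s4c.png",cv2.resize(i,None,fx=3,fy=3))
E
```

```text
time: 5.33
tool_pos: [622.1, 28.6, 69.2]
ee_rot: [0.574, 0.411, 0.575, -0.413]
wrist_force: [-0.3, 0.3, 0.2]
grip_width: 0.1
t 5.33 tcp [622.1  28.6  69.2] shift mm [16.2  2.5 -0.7]
side large_key_top 0.78 [322. 189.] 342 [605.9 -39.   58.6]
side bar_key_top 0.74 [297. 212.] 440 [622.3  39.4  63.7]
side small_key_top 0.51 [343. 229.] 145 [544.   52.3  59.1]
```

View pics/s4c.png

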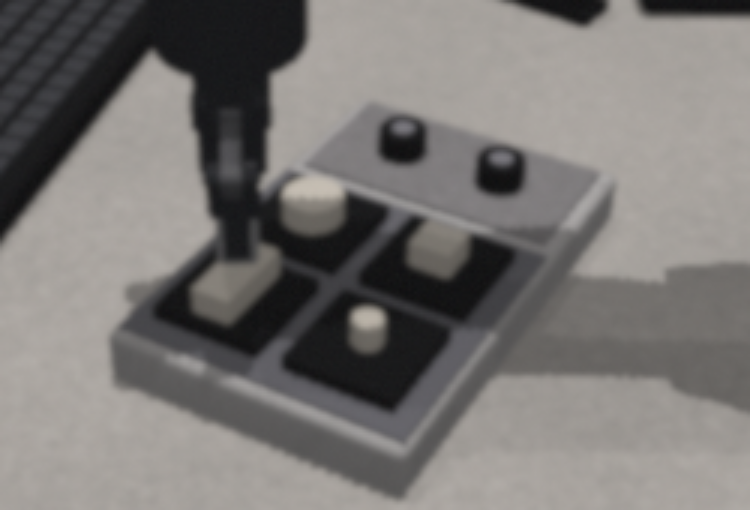

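The crop shows the fingertips just above the bar's middle at about (238,255) and all the keys up. Now I press the bar.

```bash
python3 -m pendant '[[0,0.004,0.002,0,0,0,0],[0,0.008,0.002,0,0,0,0],[0,0.012,0.002,0,0,0,0],[0,0.015,0.002,0,0,0,0],[0,0.018,0.002,0,0,0,0],[0,0.018,0.002,0,0,0,0],[0,0.018,0.002,0,0,0,0]]'
```

```text
time: 6.17
tool_pos: [625.7, 30.5, 54.0]
ee_rot: [0.575, 0.412, 0.574, -0.411]
wrist_force: [-4.0, -0.3, 15.0]
grip_width: -0.1
```

The tip is at 54 mm with 15 N, so the bar is on its hard stop. I'm releasing and lifting clear.

```bash
python3 -m pendant '[[0,0,0,0,0,0,0],[0,-0.03,0,0,0,0,0],[0,-0.07,0,0,0,0,0],[0,-0.11,0,0,0,0,0],[0,-0.11,0,0,0,0,0],[0,-0.11,0,0,0,0,0],[0,-0.11,0,0,0,0,0]]'
python3 - <<'E'
from h import *
find("side","pics/s5.png"); i=cv2.imread("pics/s5.png")[120:290,220:470]; cv2.imwrite("pics/s5c.png",cv2.resize(i,None,fx=3,fy=3))
E
```

```text
time: 6.75
tool_pos: [624.5, 30.1, 161.6]
ee_rot: [0.575, 0.411, 0.575, -0.412]
wrist_force: [-0.2, -0.6, 0.3]
grip_width: 0.2
side large_key_top 0.9 [320. 189.] 332 [607.3 -37.9  58.9]
side bar_key_top 0.81 [298. 211.] 466 [622.   35.8  64.1]
side square_key_top 0.63 [370. 201.] 298 [520.2 -26.9  60.4]
side small_key_top 0.64 [343. 229.] 159 [544.2  51.4  58.4]
side small_key_top 0.29 [298. 211.] 513 [621.5  35.5  63.6]
```

View pics/s5c.png

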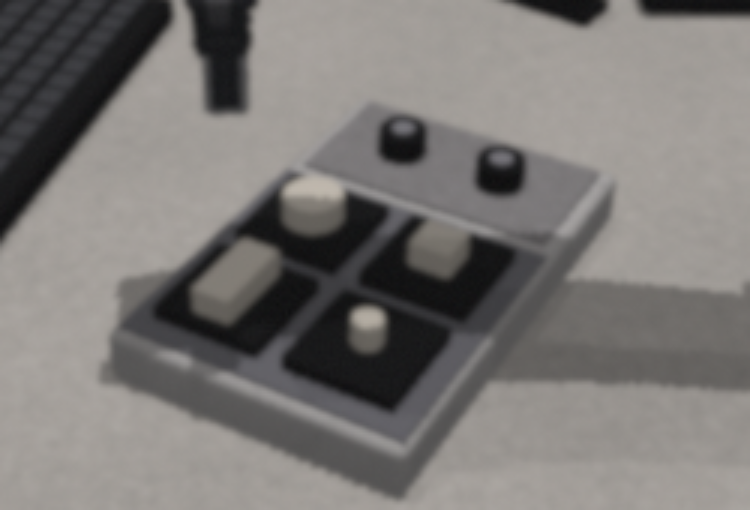

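All four keys stand up: large (312,205), bar (235,280), square (438,248) and small (367,328). The gripper is well clear.

```bash
python3 -c "from rig import job; job.job_done()"
```

```text
the job is handed in; nothing more can be done
```

I pressed the large round key and then the bar key, each fully down and released, and handed the job in at about 7 s of the 34 s allowed. No verdict is reported on hand-in.

- **Large round key:** it went down to its hard stop, with the fingertip at 54 mm and 19 N. A side picture showed the other three keys up, and the large key sprang back before I moved on.
- **Bar key:** it also went down to its hard stop, with the fingertip at 54 mm and 15 N. I took no picture while it was down, so the evidence is the height and force.
- **Last check:** the final side picture shows all four keys up and the gripper about 100 mm above the console, with a wrist force near zero.
- **Disagreements:** the side camera's positions were up to about 10 mm off the top camera's, so I aimed from the top and wrist views, which agreed within 4 mm. In the wrist view the network also labelled the square key as the small one with a low score, and I ignored that. It missed the square key in one side view, though the picture showed it up.

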